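# Show the pressure switch's port to the inspection camera

### The job

Lift the red pressure switch out of its cradle and hold it up in front of the inspection camera, so that its brass port points straight into the lens, on the lens's centre line and about 10 cm from it, with the switch tilted to match the camera's tilt and its capped top still uppermost and square with the camera. Finish while still holding it there steadily in the gripper: do not put it down or let go. Leave the grey spare switch, the cup, the torch and the multimeter where they are, and do not bump the camera.

Things in the scene. Friction and masses are not known exactly. Their poses are not given: they have to be found in the camera images.
- switch: The red pressure switch, 0.24 to 0.5 kg: 90 x 40 x 44 mm block with a brass pressure port sticking 20 mm out of its +x end face (round collar 22 mm across and 6 mm long, then a 15 mm round stub) and a 20 mm steel adjuster cap, 6 mm high, on top 28 mm towards the other end. Origin at the centre of the block's underside; x points along the block out through the port, y across the 40 mm width, z up out of the capped top. The port's axis is 22 mm above the underside.
- switch_port (a point): Centre of the open end of the red switch's brass port, 65 mm along x and 22 mm above the switch's origin.
- switch_tail (a point): Centre of the red switch's plain end face, opposite the port: 45 mm behind its origin (x = -45 mm), 22 mm up.
- cradle_red: Cradle that holds the red switch. Black plate 112 x 72 x 10 mm fixed to the bench, origin at the centre of its underside; low aluminium corner guides (up to 24 mm above the bench, at 30 to 53 mm from the centre along x, inner faces 22.5 mm either side of the centre line) hold a switch loosely on the plate's top, 10 mm above the bench, its x and z axes along the plate's. Between the guides the middle 60 mm of the switch's long sides is free for fingers.
- spare: The grey spare switch, of the same shape and size as the red one, in the other cradle; to be left alone.
- cradle_grey: Cradle that holds the grey spare switch, same as the other cradle. Red and grey may stand on either side.
- inspection_camera: Inspection camera on a fixed stand: grey foot plate 130 x 130 x 16 mm, a 26 mm column and a 82 mm wide fork up to 324 mm above the bench. Origin on the bench under the column; the foot's centre is 20 mm behind it (+x), its -x side is the side the camera looks to.
- camera_head: The camera's white head, 90 x 58 x 54 mm, with a black round lens barrel 44 mm in diameter on its -x face, held in the fork by a stiff hinge at its origin 300 mm above the bench. It looks along its own -x axis, nosed down by 0.15 to 0.5 rad; y is level, z is up out of the head. A switch that is shown rightly has its axes parallel to the head's axes.
- camera_lens (a point): Centre of the lens's front face, 80 mm in front of the head's origin (x = -80 mm); axes as the head's. The port belongs 100 mm in front of it, at x = -100 mm, y = 0, z = 0 in these axes.
- cup: Dark paper coffee cup standing on the bench, 84 mm across the rim, 110 mm high; origin at the centre of its underside. To be left alone.
- torch: Black pocket torch standing on end, 34 mm in diameter at most, 130 mm high; origin at the centre of its underside. To be left alone.
- meter: Red and black multimeter lying on its back, 190 x 90 x 45 mm, with a knob up to 56 mm; origin at the centre of its underside, x along its length. To be left alone.
Things that resemble listed ones, but are neither listed nor needed, are in the scene too. Of the things like the switch, leave any that is green or turquoise; of the rest the larger one is meant.

How it is judged:
On the way:
1. the red switch is lifted clear of its cradle in the gripper (height (world z) of switch above 0.07 m and contact force between switch and the fingers above 2 N and contact force between switch and cradle_red below 0.1 N), for 0.2 s.
At the end, for the whole second after the job is handed in: Red switch held still in the fingers, over 120 mm up, off both cradles; port end 75 to 125 mm before the lens and within 15 mm of its centre line sideways and vertically, port nearer than tail; its long and upward axes within 0.2 rad of the head's x and z, cap upward (x of switch_port in the frame of camera_lens between -0.125 and -0.075 m and y of switch_port in the frame of camera_lens between -0.015 and 0.015 m and z of switch_port in the frame of camera_lens between -0.015 and 0.015 m and x of switch_tail in the frame of camera_lens below -0.165 m and angle between the x axis of switch and the x axis of camera_head, either way round below 0.2 rad and angle between the z axis of switch and the z axis of camera_head, either way round below 0.2 rad and angle between switch's own z axis and vertical below 1.2 rad and height (world z) of switch above 0.12 m and contact force between switch and the fingers above 2 N and contact force between switch and cradle_red below 0.1 N and contact force between switch and cradle_grey below 0.1 N and linear speed of switch below 0.03 m/s and angular speed of switch below 0.2 rad/s); the arm keeps its last pose, push and grip.
It fails at once if the grey spare switch is moved more than 20 mm (distance of spare from where it was at the start of the episode above 0.02 m).
It fails at once if the cup is moved more than 20 mm (distance of cup from where it was at the start of the episode above 0.02 m).
It fails at once if the torch is moved more than 20 mm (distance of torch from where it was at the start of the episode above 0.02 m).
It fails at once if the multimeter is moved more than 20 mm (distance of meter from where it was at the start of the episode above 0.02 m).
It fails at once if the inspection camera is bumped (more than 3 N) (contact force between inspection_camera and anything else above 3 N).
It also fails if it takes over 38 s, if anything falls off the work surface, if the arm or the gripper's body presses on something with over 40 N, if the wrist force passes 120 N, or if a joint passes its speed limit or range.

### The arm

A 6-joint arm with a two-finger parallel gripper is mounted at the origin on the work surface. World frame = base frame: x ahead of the robot, y to its left, z up, the work surface at z = 0. Lengths are in m, angles in rad, forces in N, time in s.
With the tool pointing down it reaches from about 0.25 to 0.775 m from the base axis. Payload 8.9 kg.
Tool frame: the origin (TCP) lies at the very end of the fingers, on their centre line; the grasp point (between the pads) lies 19 mm behind it; z points along the fingers, y is the line along which they close (so a half turn about z gives the same grasp; the last joint's range is limited). The gripper opens to 85 mm and grips with 20 to 120 N. Pads are 22 mm wide; open, the fingers measure 114 mm over their backs; the gripper's body (76 mm by 85 mm) begins 54 mm behind the grasp point. The pads swing forward as they close: fully open they stand 13 mm farther back than shut.
Start: joints at [1.191, 0.291, -0.153, 1.127, 0, 1.431], TCP at [0.125, 0.51, 0.205] pointing down, gripper open.
Joint ranges: [-2.52, 2.52], [-0.91, 1.74], [-1.3, 1.37], [-1.96, 2.02], [-1.52, 1.47], [-3.14, 3.14]. Speed limits (rad/s): [2.22, 2.22, 2.79, 3.14, 3.14, 3.14].

### API

Orientations are given as [roll, pitch, yaw] about the fixed x, y, z axes, in that order (R = Rz(yaw) Ry(pitch) Rx(roll)).
In Python, from cell import robot gives the robot as it stands. The module is installed in compiled form; this text tells all that it offers. Calls block until the motion is done:
- robot.move_pose(position, orientation): joint-space move of the TCP to a pose.
- robot.line_to(position, feed=0.15, rotation=None, guard=None): straight line of the TCP; rotation=None keeps the orientation; feed is the mean speed in m/s. With guard (N) it stops when the force on the tool has changed by that much, and returns True; else False.
- robot.set_joints(angles): joint-space move.
- robot.open_gripper() and robot.close_gripper(grasp_force=None): open the fingers fully, or close them until they stop; grasp_force is the grip in N (None keeps the last).
- robot.wait(seconds).
- robot.solve_ik(position, orientation): joint angles nearest the present ones, or None.
- robot.grab_frame(name): name is "scene" or "top" or "wrist"; returns (picture, depth): 400x640x3 uint8, red, green, blue; 400x640 float32, m along the optical axis (not along the pixel's ray), 0 where there is no reading.
- robot.camera_model(name): a dict with "fov_y" (degrees; the focal length in pixels is half the picture's height over the tangent of half this angle, whatever the lens; pixels are square), "cx", "cy" (the principal point, pixels), "D" ([k1, k2, p1, p2, k3] as OpenCV has them; the pictures are not rectified), "world_to_cam" (4x4, takes a point from world to camera coordinates). Camera axes: x right, y up, looking along -z (the intrinsics and any distortion apply to the point x, -y, -z); pixel columns grow to the right and rows downward; lengths in m; the calibration is good to about 2 mm. A picture is of the moment at which its call begins: read the wrist's pose just before it. camera_model takes no time and is no camera call; for the wrist camera it gives the pose at the moment of the call.
A pose or a line that the arm cannot do raises robot.IKError and nothing moves.
- robot.job_done(): hands the job in; it is judged then, once.
Trained networks look in the newest picture that a camera, given by its name, has taken for a name from the list of things; names that differ only in an ending like _2 or _b are one class to them, and where a whole thing is asked for, a point or a joint stands for the part that bears it (a point fixed in the world has none). Each returns a list of dicts, best first, with "p" (0 to 1); they miss things now and then, are a little off and sometimes report something else, mostly with a low value. They report only what shows in the picture. A call takes as long as a camera call. They do not tell look-alikes from the thing itself.
- robot.silhouettes(camera, query): "pixels" (400x640 bool, what is visible of it) and "box" ([left, top, right, bottom] in pixels, round what is visible of it).
- robot.spot_point(camera, query): "pixel" ([column, row] in pixels: a listed point, or the origin of a listed thing).
Readings, each from a call of its own:
- robot.current_clock(): time.
- robot.current_joint_positions(): joint angles.
- robot.current_joint_vel(): joint speeds.
- robot.current_joint_efforts(): joint torques, N m.
- robot.current_eef_pos(): TCP position.
- robot.current_orientation(): TCP orientation.
- robot.current_ft_force(): force on the tool from outside, world axes, zero at the start.
- robot.current_ft_torque(): the same for the moment, N m.
- robot.current_grip_width(): finger opening in m.
- robot.current_grasp_force(): force on a finger pad.
Only numpy, scipy, OpenCV 4.12 (cv2) and the standard library are available. Lean on these libraries where they do the work, as an engineer would, in place of code of your own. Each camera call takes 0.05 s, during which the arm holds its last target. There are 200 camera calls.

## Working session

There is one attempt and no reset: what is moved stays moved. The work goes in short steps, each a Python script; the robot and the scene stay as the last script left them, time stands still between calls to the robot, and variables do not carry over. Pictures are saved under pics/ and viewed, at most 10 in all, crops included, and the job is handed in when it is done.

```bash
mkdir -p pics; cat > h.py <<'E'
import numpy as np, cv2
from cell import robot
from scipy.spatial.transform import Rotation as R
def K(m):
    f=200/np.tan(np.radians(m["fov_y"])/2)
    return np.array([[f,0,m["cx"]],[0,f,m["cy"]],[0,0,1.]])
def deproj(name,depth,px,m=None):
    """pixels Nx2 (col,row) -> world Nx3, using depth at these pixels"""
    m=m or robot.camera_model(name); px=np.atleast_2d(px).astype(float)
    n=cv2.undistortPoints(px.reshape(-1,1,2),K(m),np.array(m["D"],float)).reshape(-1,2)
    i=np.round(px).astype(int); d=depth[i[:,1].clip(0,399),i[:,0].clip(0,639)]
    c=np.c_[n[:,0]*d,-n[:,1]*d,-d,np.ones(len(d))]
    w=(np.linalg.inv(np.array(m["world_to_cam"]))@c.T).T[:,:3]; w[d<=0]=np.nan
    return w
def maskpts(name,depth,mask,m=None):
    r,c=np.nonzero(mask); w=deproj(name,depth,np.c_[c,r],m); return w[~np.isnan(w[:,0])]
def save(n,im): cv2.imwrite(f"pics/{n}.png",im[:,:,::-1])
E
cat > a.py <<'E'
from h import *
np.set_printoptions(precision=3,suppress=True)
ims=[]
for cam in ("scene","top"):
    im,d=robot.grab_frame(cam); ims.append(im); np.savez(f"{cam}.npz",im=im,d=d)
    for q in ("switch","spare","camera_head","camera_lens","cradle_red","cup","torch","meter","inspection_camera"):
        s=robot.silhouettes(cam,q)
        for k in s[:4]:
            w=maskpts(cam,d,k["pixels"])
            print(cam,q,round(k["p"],2),np.array(k["box"]),"med",np.median(w,0),"lo",np.percentile(w,3,0),"hi",np.percentile(w,97,0))
    for q in ("switch_port","switch_tail","camera_lens","camera_head"):
        for k in robot.spot_point(cam,q)[:4]: print(cam,"pt",q,round(k["p"],2),k["pixel"],deproj(cam,d,k["pixel"]))
save("s",ims[0]); save("t",ims[1])
E
python3 a.py
```

```text
scene switch 0.93 [366.3 237.7 405.6 259.9] med [0.497 0.168 0.053] lo [0.454 0.133 0.016] hi [0.538 0.197 0.061]
scene switch 0.72 [407.5 281.9 432.7 298.6] med [0.511 0.312 0.029] lo [0.487 0.285 0.005] hi [0.531 0.337 0.035]
scene switch 0.6 [340.3 261.1 353.5 289.7] med [0.638 0.156 0.03 ] lo [0.603 0.122 0.001] hi [0.656 0.185 0.036]
scene switch 0.56 [335.6 204.5 374.7 230.9] med [0.475 0.022 0.04 ] lo [ 0.438 -0.03   0.004] hi [0.504 0.061 0.051]
scene spare 0.63 [305.4 169.7 338.1 181.6] med [ 0.444 -0.177  0.05 ] lo [ 0.402 -0.21   0.019] hi [ 0.491 -0.158  0.061]
scene camera_head 0.88 [240.3 166.5 299.5 200.8] med [0.761 0.008 0.316] lo [ 0.694 -0.038  0.268] hi [0.806 0.024 0.344]
scene camera_lens 0.8 [242.6 162.5 297.7 200. ] med [0.759 0.007 0.314] lo [ 0.687 -0.044  0.261] hi [0.806 0.024 0.344]
scene cradle_red 0.7 [370.5 255.3 407.9 271. ] med [0.505 0.186 0.012] lo [0.457 0.148 0.004] hi [0.547 0.213 0.025]
scene cup 0.75 [389.4 306.9 431.6 361.8] med [0.644 0.392 0.07 ] lo [0.616 0.356 0.005] hi [0.693 0.431 0.112]
scene torch 0.63 [228.5 145.3 239.9 180.7] med [ 
[... 2613 characters left out ...]
 169.5] med [ 0.745 -0.014  0.289] lo [ 0.687 -0.079  0.   ] hi [0.847 0.044 0.342]
top pt switch_port 0.65 [275.1, 187.4] [[0.632 0.171 0.03 ]]
top pt switch_port 0.64 [289.9, 210.3] [[ 0.557  0.122 -0.   ]]
top pt switch_port 0.64 [334.4, 225.4] [[ 0.505 -0.032 -0.   ]]
top pt switch_port 0.5 [243.6, 218.6] [[0.525 0.277 0.019]]
top pt switch_tail 0.93 [306.0, 245.9] [[0.435 0.065 0.001]]
top pt switch_tail 0.72 [292.6, 192.9] [[0.617 0.114 0.003]]
top pt switch_tail 0.57 [271.9, 242.0] [[0.447 0.174 0.053]]
top pt switch_tail 0.5 [229.8, 231.1] [[0.482 0.319 0.032]]
top pt camera_lens 0.63 [325.6, 153.9] [[0.684 0.    0.287]]
top pt camera_head 0.94 [329.8, 126.3] [[ 0.748 -0.01   0.331]]
```

```bash
python3 - <<'E'
import numpy as np,cv2
for n,(x0,y0,x1,y1) in (("scene",(220,140,520,365)),("top",(170,100,470,290))):
    im=np.load(n+".npz")["im"][y0:y1,x0:x1,::-1]
    cv2.imwrite(f"pics/{n}_c.png",cv2.resize(im,None,fx=2.6,fy=2.6,interpolation=cv2.INTER_CUBIC))
E
```

```text
(no output)
```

View pics/scene_c.png

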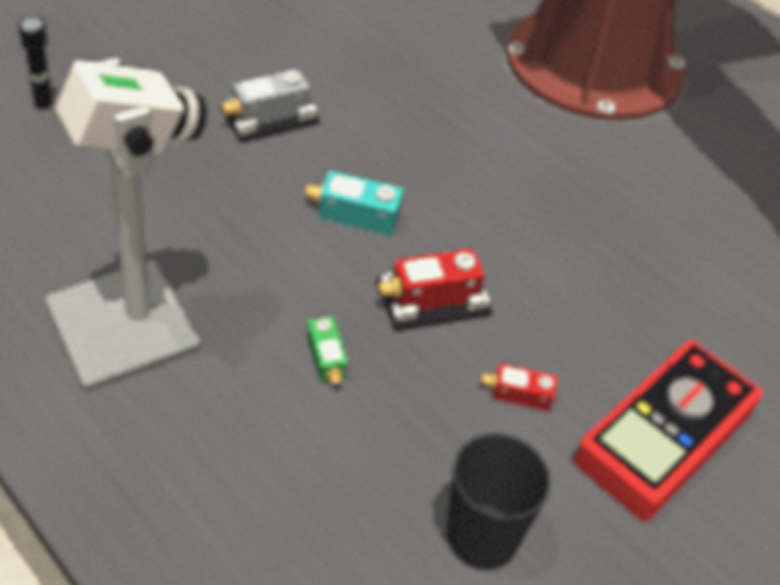

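View pics/top_c.png

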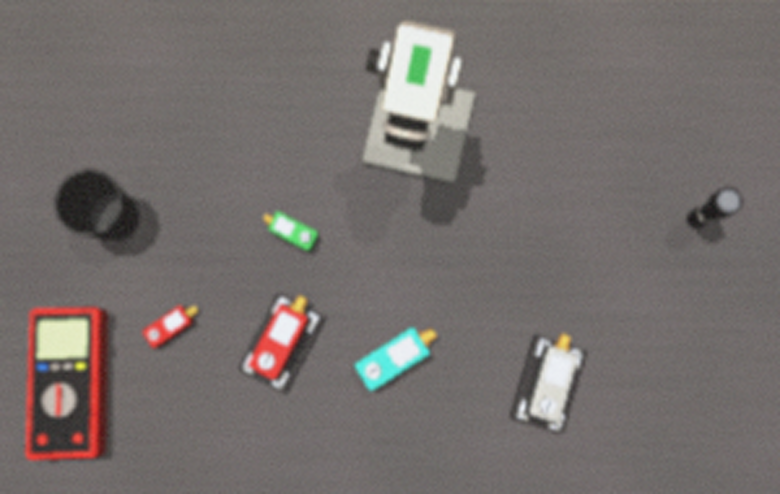

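The two overview crops show these switch-like candidates:
- big red in its cradle: scene (386,249), top (277,230)
- small red on the bench: scene (420,290), top (235,224)
- green: scene (347,275)
- turquoise: scene (355,217)
- grey spare in its cradle: scene (321,175)

The target is the larger red one, in the cradle. I'll go there, confirm it with the wrist camera and settle the ~1 cm disagreement between the two fixed cameras.

```bash
cat >> h.py <<'E'
def rect(w,lo,hi):
    """min-area rectangle of points in a height band: centre, long, short, yaw of long side"""
    p=w[(w[:,2]>lo)&(w[:,2]<hi)]; c=np.median(p[:,:2],0)
    (cx,cy),(a,b),t=cv2.minAreaRect(((p[:,:2]-c)*1000).astype(np.float32)); t=np.radians(t)
    if a<b: a,b,t=b,a,t+np.pi/2
    return c+np.array([cx,cy])/1000,a,b,(t+np.pi/2)%np.pi-np.pi/2,np.median(p[:,2]),len(p)
E
cat > b.py <<'E'
from h import *
np.set_printoptions(precision=4,suppress=True)
for cam,box in (("scene",(362,232,410,262)),("top",(258,208,294,250))):
    z=np.load(cam+".npz"); hsv=cv2.cvtColor(z["im"],cv2.COLOR_RGB2HSV)
    m=np.zeros((400,640),bool); m[box[1]:box[3],box[0]:box[2]]=1
    w=maskpts(cam,z["d"],m); print(cam,rect(w,.047,.065))
m=robot.camera_model("wrist"); T=np.eye(4); T[:3,:3]=R.from_euler("xyz",robot.current_orientation()).as_matrix(); T[:3,3]=robot.current_eef_pos()
print("eef",T[:3,3],robot.current_orientation()); print(m["fov_y"],np.linalg.inv(T)@np.linalg.inv(m["world_to_cam"]))
for yaw in (-.45,-.45+np.pi):
    for p in ([.487,.16,.25],[.487,.16,.02]): print(yaw,robot.solve_ik(p,[np.pi,0,yaw]))
    for b in (.15,.5):
        q=robot.solve_ik([.52,.02,.22],list(R.from_matrix((R.from_euler("ZY",[-.2,-b])*R.from_euler("x",np.pi)*R.from_euler("z",0 if yaw<0 else np.pi)).as_matrix()).as_euler("xyz"))); print("  fin",b,q)
E
python3 b.py
```

```text
scene (array([0.4887, 0.1608]), 95.8266830444336, 45.61208724975586, np.float64(-0.5014225000431543), np.float64(0.05598009767605194), 411)
top (array([0.4836, 0.1593]), 93.43638610839844, 40.0726203918457, np.float64(-0.4782267664227273), np.float64(0.05463875835773013), 333)
eef [0.1252 0.5099 0.2051] [ 3.1416 -0.      2.9008]
68.61933524669436 [[ 0.0004  0.955   0.2965  0.0756]
 [ 1.     -0.0006  0.0008 -0.0001]
 [ 0.001   0.2965 -0.955  -0.1698]
 [ 0.      0.      0.      1.    ]]
-0.45 [ 0.1747  0.246  -0.0955  1.2293  0.     -2.5169]
-0.45 [ 0.1747  0.4522 -0.455   0.6636  0.     -2.5169]
  fin 0.15 [-0.0911  0.1464 -0.3146  0.9607 -0.0162 -3.0339]
  fin 0.5 [-0.0552 -0.1079 -0.7196  0.4635 -0.0692 -3.0144]
2.691592653589793 [ 0.1747  0.246  -0.0955  1.2293  0.      0.6247]
2.691592653589793 [ 0.1747  0.4522 -0.455   0.6636  0.      0.6247]
  fin 0.15 [-0.0911  0.1464 -0.3146  0.9607 -0.0162  0.1077]
  fin 0.5 [-0.0552 -0.1079 -0.7196  0.4635 -0.0692  0.1272]
```

```bash
cat > c.py <<'E'
from h import *
np.set_printoptions(precision=4,suppress=True)
rt=lambda yaw,b: list((R.from_euler("ZY",[yaw,-b])*R.from_euler("x",np.pi)*R.from_euler("z",np.pi)).as_euler("xyz"))
try:
    robot.move_pose([.545,.03,.40],rt(-.1,.8))
except robot.IKError as e: print(e)
robot.wait(.3)
m=robot.camera_model("wrist"); im,d=robot.grab_frame("wrist"); np.savez("w1.npz",im=im,d=d,**m); save("w1",im)
for q in ("camera_head","camera_lens"):
    for k in robot.spot_point("wrist",q)[:2]: print(q,k["p"],k["pixel"],deproj("wrist",d,k["pixel"],m))
s=robot.silhouettes("wrist","camera_head")
for k in s[:2]: print("sil",k["p"],k["box"])
if s: np.save("w1mask.npy",s[0]["pixels"])
robot.move_pose([.455,.175,.21],rt(-.48,0)); robot.wait(.3)
m=robot.camera_model("wrist"); im,d=robot.grab_frame("wrist"); np.savez("w2.npz",im=im,d=d,**m); save("w2",im)
for q in ("switch","switch_port","switch_tail"):
    for k in robot.spot_point("wrist",q)[:3]: print(q,k["p"],k["pixel"],deproj("wrist",d,k["pixel"],m))
for k in robot.silhouettes("wrist","switch")[:3]:
    w=maskpts("wrist",d,k["pixels"],m); print("sil",k["p"],k["box"],rect(w,.045,.058))
print(robot.current_clock())
E
python3 c.py
```

```text
camera_head 0.8 [303.2, 222.9] [[ 0.7261 -0.0091  0.3149]]
camera_lens 0.75 [310.5, 174.6] [[0.6871 0.0049 0.2652]]
camera_lens 0.56 [562.7, 5.1] [[0.6306 0.3648 0.041 ]]
sil 0.89 [284.6, 168.4, 329.1, 257.8]
switch 0.95 [358.7, 282.5] [[0.6187 0.1519 0.0241]]
switch 0.88 [224.4, 225.9] [[0.4541 0.0456 0.052 ]]
switch 0.71 [426.5, 155.2] [[0.4961 0.302  0.022 ]]
switch_port 0.98 [321.7, 252.1] [[0.5631 0.1225 0.0014]]
switch_port 0.83 [413.1, 186.2] [[0.5271 0.2733 0.0167]]
switch_port 0.63 [202.2, 269.4] [[0.4246 0.1305 0.2639]]
switch_tail 0.91 [323.3, 167.9] [[0.446  0.1845 0.054 ]]
switch_tail 0.76 [232.9, 206.6] [[0.4419 0.0573 0.0269]]
switch_tail 0.73 [337.8, 288.9] [[0.629  0.1156 0.0012]]
sil 0.88 [339.5, 273.7, 392.8, 302.0] (array([nan, nan]), 0.0, 0.0, np.float64(0.0), np.float64(nan), 0)
sil 0.79 [186.7, 195.1, 250.8, 268.7] (array([0.4647, 0.0182]), 88.6637191772461, 38.73328399658203, np.float64(-0.9871525231000988), np.float64(0.04575630411310899), 1139)
sil 0.64 [303.5, 164.3, 338.3, 251.6] (array([0.4878, 0.1625]), 94.63842010498047, 40.43296813964844, np.float64(-0.46962462294371754), np.float64(0.05493004121430936), 2272)
5.6583
  return _methods._mean(a, axis=axis, dtype=dtype,
  ret = um.true_divide(
  ret = ret.dtype.type(ret / rcount)
```

```bash
cat > d.py <<'E'
from h import *
from scipy.optimize import least_squares
np.set_printoptions(precision=4,suppress=True)
def sdf(p,x):
    # x: ox,oy,oz,yaw,pitch(nose-down),box centre offset
    q=(p-x[:3])@R.from_euler("ZY",[x[3],-x[4]]).as_matrix()
    def box(q,h):
        a=np.abs(q)-h; return np.linalg.norm(np.maximum(a,0),axis=1)+np.minimum(a.max(1),0)
    b=box(q-[x[5],0,0],np.array([.045,.029,.027]))
    r=np.linalg.norm(q[:,1:],axis=1)-.022; l=np.abs(q[:,0]+.05)-.03   # barrel -0.08..-0.02
    a=np.c_[r,l]; c=np.linalg.norm(np.maximum(a,0),axis=1)+np.minimum(a.max(1),0)
    return np.minimum(b,c)
P={}
for n,cam in (("scene","scene"),("top","top"),("w1","wrist")):
    z=np.load(n+".npz"); m=robot.camera_model(cam)
    if n=="w1": m={k:z[k] if z[k].shape else float(z[k]) for k in ("fov_y","cx","cy","D","world_to_cam")}
    w=maskpts(cam,z["d"],np.ones((400,640),bool),m)
    P[n]=w[(np.linalg.norm(w[:,:2]-[.735,-.01],axis=1)<.11)&(w[:,2]>.24)&(w[:,2]<.37)]
P["all"]=np.vstack([v[np.random.default_rng(0).choice(len(v),600)] for v in P.values()])
for n,p in P.items():
    best=min((least_squares(lambda x:np.r_[sdf(p,x),20*(x[2]-.3)/1,(x[5])*1],[.755,-.01,.3,ya,b,-.0],loss="cauchy",f_scale=.003,x_scale=[.01,.01,.01,.1,.1,.01]) for b in (.2,.4) for ya in (0,-.25)),key=lambda r:r.cost)
    x=best.x; Rh=R.from_euler("ZY",[x[3],-x[4]]).as_matrix(); r=sdf(p,x)
    print(n,len(p),x,"medabs",np.median(abs(r)),"lens",x[:3]+Rh@[-.08,0,0])
    top=p[(abs(((p-x[:3])@Rh)[:,2]-.027)<.006)&(abs(((p-x[:3])@Rh)[:,1])<.025)]
    c=top.mean(0); nrm=np.linalg.svd(top-c)[2][2]; nrm*=np.sign(nrm[2]); print("   topface normal",nrm,"tilt",np.arccos(nrm[2]),len(top))
a=cv2.resize(np.load("w1.npz")["im"][150:270,240:370],None,fx=3.3,fy=3.3); b=cv2.resize(np.load("w2.npz")["im"][140:260,250:380],None,fx=3.3,fy=3.3,)
save("crops",cv2.resize(np.hstack([a,b]),(800,370)))
E
python3 d.py
```

```text
scene 1661 [ 0.7549 -0.0107  0.3    -0.2212  0.4734  0.0035] medabs 0.0011433427474815579 lens [0.6854 0.0049 0.2635]
   topface normal [-0.4589  0.1155  0.8809] tilt 0.49295246373265295 451
top 1181 [ 0.756  -0.0118  0.3007 -0.1921  0.4592  0.0011] medabs 0.0014396932475705289 lens [0.6856 0.0019 0.2652]
   topface normal [-0.4472  0.1019  0.8886] tilt 0.4764821183698252 707
w1 4419 [ 0.7586 -0.0092  0.3003 -0.2035  0.4635  0.0006] medabs 0.0006272137142996591 lens [0.6885 0.0052 0.2645]
   topface normal [-0.4663  0.1086  0.8779] tilt 0.49930739067379615 2087
all 1800 [ 0.7578 -0.0113  0.3009 -0.21    0.463   0.0003] medabs 0.0012588271574320124 lens [0.6878 0.0036 0.2651]
   topface normal [-0.4525  0.1121  0.8847] tilt 0.48494268847294036 807
```

View pics/crops.png

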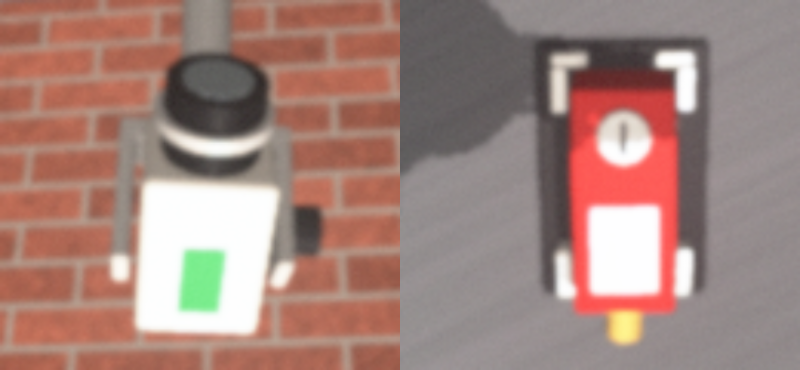

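The crops confirm both. On the right is the big red switch in its black cradle, with the cap at the tail and the port forward, at wrist pixel (321,208). On the left is the head with its lens at about (310,175). The three cameras agree on both poses to within about 5 mm and 0.03 rad, so I'll grasp.

```bash
cat > e.py <<'E'
from h import *
np.set_printoptions(precision=4,suppress=True)
rt=lambda yaw,b: list((R.from_euler("ZY",[yaw,-b])*R.from_euler("x",np.pi)*R.from_euler("z",np.pi)).as_euler("xyz"))
LENS=np.array([.6874,.004,.2645]); YAW,B=-.207,.47; RH=R.from_euler("ZY",[YAW,-B]).as_matrix()
S=np.array([.4872,.161])
if __name__=="__main__":
    o=rt(-.475,0)
    robot.move_pose([*S,.12],o)
    print("guard",robot.line_to([*S,.017],feed=.1,guard=15))
    robot.close_gripper(grasp_force=70); robot.wait(.3)
    print("w",robot.current_grip_width(),"F",robot.current_grasp_force(),robot.current_eef_pos())
    robot.line_to([*S,.20],feed=.1); robot.wait(.3)
    print("w",robot.current_grip_width(),"F",robot.current_grasp_force(),robot.current_ft_force(),robot.current_clock())
    tcp=LENS+RH@np.array([-.165,0,-.015]); print("target",tcp)
    robot.move_pose(LENS+RH@np.array([-.215,0,-.015]),rt(YAW,B)); robot.wait(.3)
    for cam in ("scene","top","wrist"):
        m=robot.camera_model(cam); im,d=robot.grab_frame(cam); np.savez(f"g_{cam}.npz",im=im,d=d,**m)
    x0,y0,x1,y1=230,140,430,290
    save("g",np.hstack([cv2.resize(np.load("g_scene.npz")["im"][140:290,230:380],(400,400)),cv2.resize(np.load("g_wrist.npz")["im"][100:350,195:445],(400,400))]))
    print(robot.current_clock(),robot.current_eef_pos(),robot.current_grasp_force())
E
python3 e.py
```

```text
guard False
w 0.03757004641681601 F 70.471351146698 [0.4876 0.1612 0.0176]
w 0.03774424177631536 F 70.54116725921631 [ 0.1359 -0.2697 -3.0602] 10.4
target [0.5501 0.0328 0.1764]
11.6333 [0.5066 0.0422 0.1537] 70.6741726398468
```

View pics/g.png

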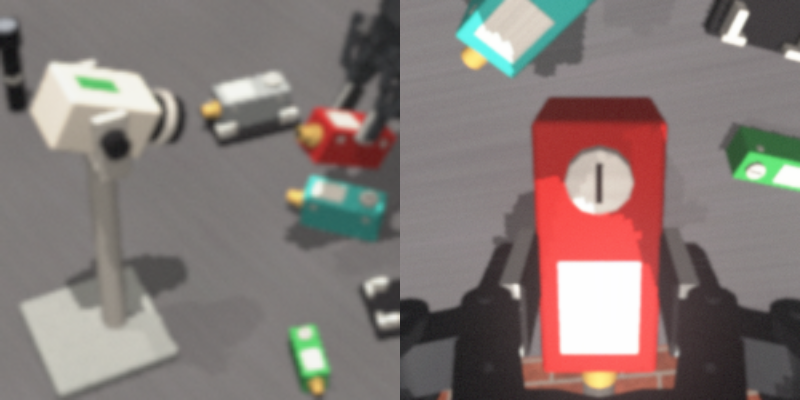

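The switch is held by its middle, with its cap up and its port towards the lens (scene panel, about (312,135)). Next I'll measure its pose in the hand.

```bash
cat > f.py <<'E'
from h import *; import sys
from e import LENS,RH
from scipy.optimize import least_squares
np.set_printoptions(precision=4,suppress=True)
def box(q,h):
    a=np.abs(q)-h; return np.linalg.norm(np.maximum(a,0),axis=1)+np.minimum(a.max(1),0)
def loc(p,x): return (p-x[:3])@R.from_rotvec(x[3:]).as_matrix()
def sdf(q):
    b=box(q-[0,0,.022],np.array([.045,.02,.022]))
    def cyl(r,l,R0,h): a=np.c_[r-R0,np.abs(l)-h]; return np.linalg.norm(np.maximum(a,0),axis=1)+np.minimum(a.max(1),0)
    c=cyl(np.hypot(q[:,1],q[:,2]-.022),q[:,0]-.055,.0075,.01)
    e=cyl(np.hypot(q[:,0]+.028,q[:,1]),q[:,2]-.047,.01,.003)
    return np.minimum(np.minimum(b,c),e)
# expected pose of the switch in lens axes: hand at present TCP, switch origin 7 mm below TCP along tool z
T=np.array(robot.current_eef_pos()); Rt=R.from_euler("xyz",robot.current_orientation()).as_matrix(); Rs=Rt@np.diag([-1,1,-1.])
x0=np.r_[T-Rs@[0,0,.007],R.from_matrix(Rs).as_rotvec()]
def rep(x):
    Rr=RH.T@R.from_rotvec(x[3:]).as_matrix(); P=lambda v: RH.T@(x[:3]+R.from_rotvec(x[3:]).as_matrix()@v-LENS)
    return "port",P([.065,0,.022]),"tail",P([-.045,0,.022]),"rpy err",R.from_matrix(Rr).as_euler("xyz")
pre=sys.argv[1] if len(sys.argv)>1 else "g_"
print("nominal",*rep(x0)); allp=[]
for cam in ("wrist","scene","top"):
    z=np.load(f"{pre}{cam}.npz"); m={k:z[k] if z[k].shape else float(z[k]) for k in ("fov_y","cx","cy","D","world_to_cam")}
    hsv=cv2.cvtColor(z["im"],cv2.COLOR_RGB2HSV); k=hsv[...,1]>110
    k&=((hsv[...,0]<30)|(hsv[...,0]>170))
    if cam!="wrist": k=cv2.erode(k.astype(np.uint8),np.ones((2,2)))>0
    w=maskpts(cam,z["d"],k,m); w=w[abs(sdf(loc(w,x0)))<.012]
    print(cam,len(w),"median sdf at nominal",np.median(sdf(loc(w,x0))) if len(w) else None)
    if len(w)>50: allp.append(w[np.random.default_rng(0).choice(len(w),500)])
    if len(w)>50:
        p=w; s=least_squares(lambda x:np.r_[sdf(loc(p,x)),.05*(x-x0)*[10,10,10,1,1,1]],x0,loss="cauchy",f_scale=.002,x_scale=[.01]*3+[.1]*3); print("  ",cam,*rep(s.x))
p=np.vstack(allp); s=least_squares(lambda x:sdf(loc(p,x)),x0,loss="cauchy",f_scale=.002,x_scale=[.01]*3+[.1]*3); print("all",*rep(s.x),np.median(abs(sdf(loc(p,s.x)))))
E
python3 f.py
```

```text
nominal port [-0.1499  0.0002 -0.0001] tail [-0.2599  0.0002 -0.0001] rpy err [0.0002 0.0003 0.0002]
wrist 8738 median sdf at nominal 0.00016107899627438096
   wrist port [-0.1516  0.0005 -0.0003] tail [-0.2616  0.0004  0.0001] rpy err [0.0004 0.0031 0.0005]
scene 363 median sdf at nominal -0.0007592545972166589
   scene port [-0.1499 -0.0008  0.0008] tail [-0.2599 -0.0011  0.0003] rpy err [ 0.0077 -0.0052  0.003 ]
top 168 median sdf at nominal 0.0007217568093908014
   top port [-0.1541 -0.0035  0.0017] tail [-0.2641 -0.0006  0.0007] rpy err [-0.0185 -0.0091 -0.0267]
all port [-0.1511 -0.0009  0.0005] tail [-0.2611 -0.0009  0.0001] rpy err [ 0.0056 -0.004   0.0003] 0.0007593757227065054
```

The grasp is as planned, so I'll advance 51 mm along the lens axis, check and hand in.

```bash
python3 - <<'E'
from e import *
print(robot.line_to(LENS+RH@np.array([-.164,0,-.015]),feed=.06,guard=10)); robot.wait(.6)
for cam in ("scene","top","wrist"):
    m=robot.camera_model(cam); im,d=robot.grab_frame(cam); np.savez(f"h_{cam}.npz",im=im,d=d,**m)
save("h",cv2.resize(np.load("h_scene.npz")["im"][140:290,230:380],(500,500)))
print(robot.current_clock(),robot.current_grasp_force(),np.abs(robot.current_joint_vel()).max())
E
python3 f.py h_
```

```text
False
13.3833 70.674569606781 0.002048847538919958
nominal port [-0.099  0.     0.   ] tail [-0.209  0.     0.   ] rpy err [-0. -0. -0.]
wrist 8767 median sdf at nominal 0.00015864797204412362
   wrist port [-0.1008  0.0002 -0.0001] tail [-0.2108  0.0006  0.0002] rpy err [-0.0012  0.0027 -0.0031]
scene 388 median sdf at nominal -0.0008580040482348526
   scene port [-0.0994 -0.001   0.0007] tail [-0.2094 -0.0014  0.0008] rpy err [-0.0096  0.0017  0.0037]
top 147 median sdf at nominal 0.0006431925553215881
   top port [-0.1034 -0.0037  0.0017] tail [-0.2133 -0.0017  0.0012] rpy err [-0.0165 -0.0041 -0.0184]
all port [-0.1009 -0.0014  0.0013] tail [-0.2109 -0.0011 -0.0001] rpy err [-0.0011 -0.0134 -0.0025] 0.0008747911947234784
```

View pics/h.png

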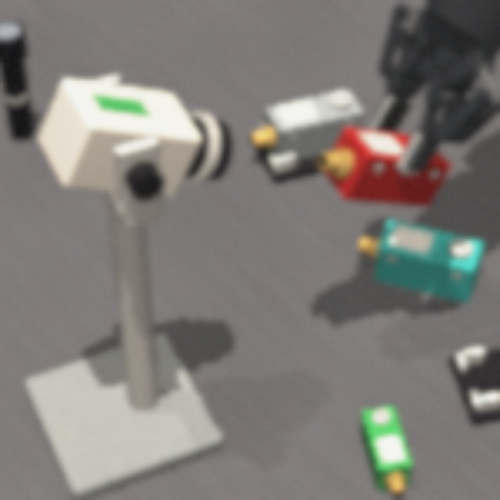

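The switch is lined up with the lens: its port is at crop (335,162), in line with the barrel at (210,145), and the tilt matches.

```bash
python3 -c "
from cell import robot
print(robot.job_done())"
```

```text
the job is handed in; nothing more can be done
None
```

I handed the job in with the red switch held still in front of the inspection camera; the last check put its port about 101 mm from the lens, within 2 mm of the centre line and about 0.015 rad of the head's axes. The job took about 14 s, and the hand-in call returned no verdict.

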